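# Crank open the rusk tray and cull the broken rusks

### The arm

A 6-joint arm with a two-finger parallel gripper is mounted at the origin on the work surface. World frame = base frame: x ahead of the robot, y to its left, z up, the work surface at z = 0. Lengths are in mm, angles in rad, forces in N, time in s.
With the tool pointing down it reaches from about 275 to 1000 mm from the base axis. Payload 8.4 kg.
Tool frame: the origin (TCP) lies on the centre line of the jaws, within the pads' length; the fingertips stand 25 mm ahead of it and the grasp point (between the pads) lies 6 mm ahead of it; z points along the fingers, x is the direction in which the jaws open and shut, and the axes are right-handed (so a half turn about z gives the same grasp; the last joint's range is limited). The gripper opens to 85 mm and grips with 20 to 120 N. Pads are 22 mm wide; open, the fingers measure 114 mm over their backs; the gripper's body (76 mm by 85 mm) begins 54 mm behind the grasp point. The pads swing forward as they close: fully open they stand 13 mm farther back than shut.
Start: joints at [-0.002, 0.353, 1.633, -0, 1.155, -0.002], TCP at [625.002, -0, 256.281] pointing down, gripper open.
Joint ranges: [-2.63, 2.63], [-0.92, 2.1], [0.06, 2.66], [-1.3, 4.44], [0, 2.69], [-3.02, 3.02]. Speed limits (rad/s): [2.22, 2.22, 2.79, 3.14, 3.14, 3.14].

### API

Orientations are given as [roll, pitch, yaw] about the fixed x, y, z axes, in that order (R = Rz(yaw) Ry(pitch) Rx(roll)).
In Python, from rig import r gives the robot as it stands. The module is installed in compiled form; this text tells all that it offers.
- The arm moves only by the tool jog_arm, never from a script. Its argument "deltas" is a list of rows, each an object with "gripper": the gripper command: -1 is fully open, 1 is shut, values between are in proportion; "translation": the shift along the world's x, y, z in units of 10 cm (1.0 is 10 cm), a list of three; "dr": the turn, a rotation vector about the world's x, y, z in units of pi/2 rad (1.0 is pi/2 rad), a list of three. In form: [{"gripper": gripper, "translation": [x, y, z], "dr": [wx, wy, wz]}, ...]. A call has 1 to 12 rows; each row shifts and turns the commanded pose from where the row before left it; what a row does not reach is not made up. A row lasts 1/12 s, in which the tool goes at most 41.7 mm and 7.16 degrees, less where a joint would pass 70% of its speed; a pose out of reach is approached as far as the arm can. A call with a number of a shift or a turn outside -1 to 1 is refused whole. A call with a gripper value outside its range is refused whole. The fingers move at their own pace and stop on an object; "squeeze" is the grip in N (left out, the last holds). Time passes only in rows, so rows that do not move let the fingers close. It gives the time, the measured TCP pose, the force and the opening at its end, in the units of the state.
- r.sense(): the state, without advancing time (a new reading comes with each control period).
- r.grab_frame(name): name is "scene" or "side" or "wrist"; returns the picture (400x640x3 uint8, blue, green, red); there is no depth.
- r.calibration(name): a dict with "mtx" (3x3 intrinsics, pixels), "world_from_camera" (4x4, takes a point from camera to world coordinates). Camera axes: x right, y down, z forward; pixel columns grow to the right and rows downward; lengths in mm; the calibration is good to about 2 mm. A picture is of the moment at which its call begins: read the wrist's pose just before it. calibration takes no time and is no camera call; for the wrist camera it gives the pose at the moment of the call.
- r.sign_off(): hands the job in, once; it reports no verdict.
The state is a dict: "clock": time; "qpos": joint angles; "qvel": joint speeds; "joint_efforts": joint torques, N m; "eef_pos": TCP position; "tcp_rot": TCP orientation; "contact_force": force on the tool from outside, world axes, zero at the start; "wrist_torque": the same for the moment, N m; "opening": opening from 0.0 (shut) to 1.0 (fully open).
Only numpy, scipy, OpenCV 4.12 (cv2) and the standard library are available. Lean on these libraries where they do the work, as an engineer would, in place of code of your own. Each camera call takes 0.05 s, during which the arm holds its last target. There are 200 camera calls.

### The job

Open the clear lid of the rusk tray by turning the handwheel one full turn anticlockwise, seen from above, by its red grip, without touching the lid. Then take the two broken, short rusks out of the tray and put them in the orange tub, leaving the three whole rusks lying where they are. Leave the lid open and do not disturb the other things on the table.

Things in the scene. Friction and masses are not known exactly. Their poses are not given: they have to be found in the camera images.
- tray: steel tray on a dark base plate, fixed to the table. Plate 210 (x) x 800 (y) x 12 mm. Tray in its middle: inside 170 (x) x 336 (y) mm, walls 6 mm, rim 48 mm above the table, floor 12 mm above it. Origin: centre of the tray, on the table; x to the far side. The handwheel stands at one end of the plate and the orange tub at the other, either way round, about 305 mm from the origin.
- tray_floor (a point): centre of the tray's floor, 12 mm above the table. The five rusks (three whole, two broken, in any order) lie side by side on the floor about 62 mm apart centre to centre, their length roughly along the tray's x.
- lid: clear lid in an aluminium frame, 182 (x) x 336 (y) x 8 mm, lying on the tray's rim when closed. Origin: middle of the hinge on the tray's far rim; the lid reaches along its own -x. Geared to the handwheel: swings up about its y axis by 0.285 rad per rad of the wheel; a full turn leaves it open just past upright. Not to be touched by the robot.
- wheel (a joint): turn of the handwheel (rad), 0 at the start with the lid closed, growing anticlockwise as seen from above; stops at 0 and at 6.5 (a little over a full turn). It turns stiffly (about 5 N at the grip) and stays where it is left.
- wheel_axis (a point): top of the black handwheel's hub, on its upright axis. The wheel has a rim of 60 mm radius (to the rim bar's centre, bar 12 mm thick), rim top 96 mm above the table, on a round grey gearbox 80 mm in diameter.
- spinner_grip (a point): point on the axis of the wheel's upright red spinner grip, at a good height to hold (133 mm above the table). The grip is a round knob, 23 mm in diameter, standing on the rim 60 mm from the wheel's axis, from 98 to 153 mm above the table; it spins freely about its own upright axis. It may start at any side of the wheel.
- tub: open orange plastic reject tub, fixed on the base plate, 168 (x) x 188 (y) x 55 mm high outside, walls and floor 4 mm; empty at first. Origin: centre of its underside (12 mm above the table). Its axes are nearly parallel to the tray's.
- shaker: brass flour shaker, 115 mm high, 70 mm in diameter. Origin: centre of its underside. Bystander.
- mug: blue mug, 90 mm high, 76 mm in diameter, handle towards its +y. Origin: centre of its underside. Bystander.
- scraper: bench scraper lying flat, 90 x 140 x 20 mm, steel blade and wooden handle. Origin: near its middle, on the table. Bystander.
- rolling_pin: dark wooden rolling pin, 400 mm long along its y, 44 mm in diameter, lying on the table beyond the tray. Origin: under its middle. Bystander.
- rusk_a: body of a whole baked wholemeal rusk: a rigid brown bar, 110 mm long (its x) x 30 mm wide (y) x 24 mm high, lying flat on the tray floor. Origin: centre of its underside. It stays in the tray.
- rusk_b: body of a broken rusk: a rigid brown bar, only 70 mm long (its x, from -35 to +35 mm; the +x end is ragged and narrower beyond +25 mm) x 30 mm wide (y) x 24 mm high, lying flat on the tray floor. Origin: centre of its underside. To be culled.
- rusk_c: body of a whole baked wholemeal rusk: a rigid brown bar, 110 mm long (its x) x 30 mm wide (y) x 24 mm high, lying flat on the tray floor. Origin: centre of its underside. It stays in the tray.
- rusk_d: body of a broken rusk: a rigid brown bar, only 70 mm long (its x, from -35 to +35 mm; the +x end is ragged and narrower beyond +25 mm) x 30 mm wide (y) x 24 mm high, lying flat on the tray floor. Origin: centre of its underside. To be culled.
- rusk_e: body of a whole baked wholemeal rusk: a rigid brown bar, 110 mm long (its x) x 30 mm wide (y) x 24 mm high, lying flat on the tray floor. Origin: centre of its underside. It stays in the tray.

How it is judged (in metres and radians):
On the way:
1. the handwheel has been turned through a full turn (at least 6.1 rad), with the broken rusks still in the tray (value of joint wheel above 6.1 rad and distance of each of rusk_b, rusk_d from where it was at the start of the episode below 0.04 m), for 0.2 s.
At the end, for the whole second after the job is handed in: The handwheel stands at 6.1 rad or more (lid open); both broken rusks are at rest inside the orange tub (origin within its walls and less than 50 mm above its underside); each of the three whole rusks is within 30 mm of where it started and lies flat (within 0.2 rad) (value of joint wheel above 6.1 rad and x of rusk_b in the frame of tub between -0.08 and 0.08 m and y of rusk_b in the frame of tub between -0.09 and 0.09 m and z of rusk_b in the frame of tub between -0.01 and 0.05 m and linear speed of each of rusk_b, rusk_d below 0.02 m/s and x of rusk_d in the frame of tub between -0.08 and 0.08 m and y of rusk_d in the frame of tub between -0.09 and 0.09 m and z of rusk_d in the frame of tub between -0.01 and 0.05 m and distance of each of rusk_a, rusk_c, rusk_e from where it was at the start of the episode below 0.03 m and angle between each of rusk_a, rusk_c, rusk_e's own z axis and vertical below 0.2 rad); the robot touches nothing.
It fails at once if the robot pushes on the lid (more than 2 N) (contact force between lid and the fingers above 2 N or contact force between lid and the arm above 2 N).
It fails at once if a bystander (shaker, mug, scraper, rolling pin) is moved more than 40 mm (distance of any of shaker, mug, scraper, rolling_pin from where it was at the start of the episode above 0.04 m).
It also fails if it takes over 67 s, if anything falls off the work surface, if the arm or the gripper's body presses on something with over 40 N, if the wrist force passes 120 N, or if a joint passes its speed limit or range.

## Working session

There is one attempt and no reset: what is moved stays moved. The work goes in short steps, Python scripts to look and compute and a tool call to move; the robot and the scene stay as the last step left them, time stands still between calls to the robot, and variables do not carry over. Pictures are saved under pics/ and viewed, about 8 in all and at most 12, crops included, and the job is handed in when it is done.

Besides the shell and the picture viewer there is one more tool, called after "Request:" as name(argument=value, ...), one argument or row to a line, values as JSON. jog_arm: Moves the arm, as the interface text tells. Shifts and turns lie within -1 to 1; 1 stands for 10 cm of shift or pi/2 rad of turn. Its arguments: {"type":"object","properties":{"deltas":{"type":"array"},"squeeze":{"type":"number"}},"required":["deltas"]}

```bash
mkdir -p pics; python3 - <<'E'
from rig import r
import cv2,json
for n in ["scene","side"]:
    cv2.imwrite(f"pics/{n}0.png",r.grab_frame(n)); c=r.calibration(n); print(n,c["mtx"].round(1).tolist(),c["world_from_camera"].round(3).tolist())
print(r.sense())
E
```

```text
scene [[500.6, 0.0, 317.1], [0.0, 500.6, 198.1], [0.0, 0.0, 1.0]] [[-0.657, 0.584, -0.477, 1078.343], [0.754, 0.512, -0.411, 422.94], [0.005, -0.63, -0.777, 943.465], [0.0, 0.0, 0.0, 1.0]]
side [[401.6, 0.0, 325.0], [0.0, 401.6, 197.6], [0.0, 0.0, 1.0]] [[0.973, -0.177, 0.148, 412.949], [-0.231, -0.721, 0.654, -680.684], [-0.008, -0.67, -0.742, 868.183], [0.0, 0.0, 0.0, 1.0]]
{'clock': 0.1, 'qpos': array([-2.43198234e-03,  3.53564457e-01,  1.63404808e+00,  1.83581364e-05,
        1.15519733e+00, -2.39378485e-03]), 'qvel': array([-0.00102442, -0.00150392, -0.00170686,  0.00068326, -0.00028446,
       -0.00079084]), 'joint_efforts': array([ 4.27485766e-04, -6.06356549e+01, -3.42817569e+01, -7.40920814e-05,
        3.91241178e-03, -4.99377973e-05]), 'eef_pos': array([ 6.24611791e+02, -1.37074891e-02,  2.55650746e+02]), 'tcp_rot': array([-3.14157295e+00,  1.21717233e-03, -4.56075961e-05]), 'contact_force': array([-1.16594682,  0.10450541, -0.21706302]), 'wrist_torque': array([ 0.01493752, -0.00542143, -0.00312156]), 'opening': 0.9943995012004418}
```

View pics/scene0.png

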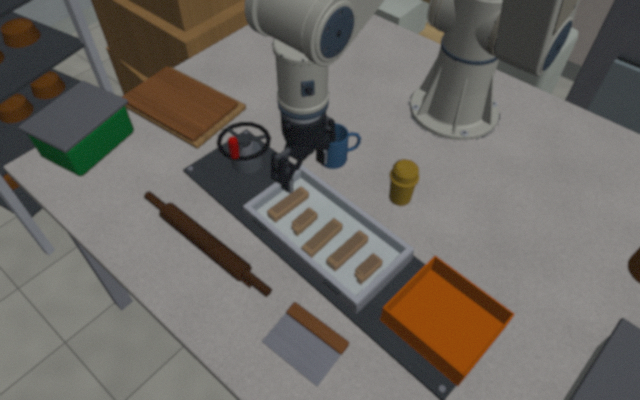

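View pics/side0.png

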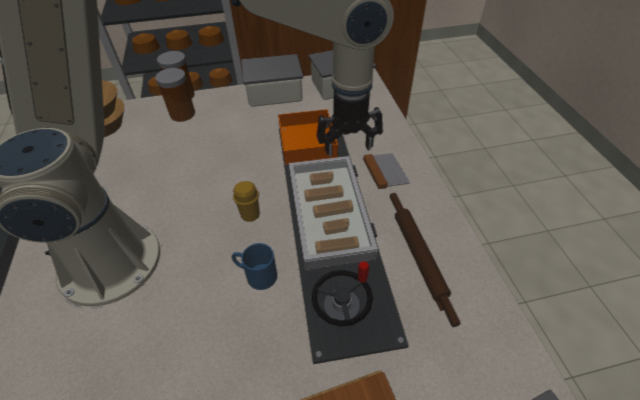

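The scene view shows the wheel at (244,147) with its red grip at (234,148), five rusks with short ones at (304,221) and (369,267), and the tub at (447,318). The side view shows the wheel at (342,298) with its grip at (363,272), and short rusks at (322,177) and (336,226). So the wheel is at the -y end and the tub at +y.

```bash
cat > h.py <<'E'
import cv2,numpy as np
from rig import r
def ray(c,p):
    T=c["world_from_camera"];d=T[:3,:3]@np.linalg.inv(c["mtx"])@[p[0],p[1],1.];return T[:3,3],d/np.linalg.norm(d)
def onz(c,p,z):
    o,d=ray(c,p);return o+d*(z-o[2])/d[2]
def tri(c1,p1,c2,p2):
    o1,d1=ray(c1,p1);o2,d2=ray(c2,p2)
    s=np.linalg.lstsq(np.c_[d1,-d2],o2-o1,rcond=None)[0];a,b=o1+d1*s[0],o2+d2*s[1];return (a+b)/2,np.linalg.norm(a-b)
def blobs(m,lo=30,hi=1e9):
    n,l,s,c=cv2.connectedComponentsWithStats(m.astype(np.uint8));return [(c[i],s[i],l==i) for i in range(1,n) if lo<s[i,4]<hi]
E
python3 - <<'E'
from h import *
C={n:r.calibration(n) for n in("scene","side")}
red={}
for n in C:
    im=cv2.imread(f"pics/{n}0.png");h=cv2.cvtColor(im,cv2.COLOR_BGR2HSV);H,S,V=cv2.split(h)
    print("==",n)
    for c,s,l in blobs(((H<5)|(H>174))&(S>170)&(V>80),25): print("red",c.round(1),s); red.setdefault(n,c)
    for c,s,l in blobs((H>5)&(H<16)&(S>215)&(V>90),800):
        ys,xs=np.nonzero(l);b=cv2.boxPoints(cv2.minAreaRect(np.c_[xs,ys].astype(np.float32)))
        print("tub",c.round(1),s,[onz(C[n],p,67).round().tolist()[:2] for p in b])
    for c,s,l in blobs((H>3)&(H<20)&(S>60)&(S<190)&(V>90),100,1500):
        p=onz(C[n],c,33)
        ys,xs=np.nonzero(l);P=np.array([onz(C[n],(x,y),33)[:2] for x,y in zip(xs,ys)],np.float32);R=cv2.minAreaRect(P)
        if 400<p[0]<800 and -250<p[1]<250: print("rusk",c.round(),p[:2].round(),np.round(R[0]),np.round(R[1]),round(R[2]),np.median(h[l],0))
    u=blobs((V<60)&(S<140),300); 
    for c,s,l in u: print("dark",c.round(1),s)
print(tri(C["scene"],red["scene"],C["side"],red["side"]))
# hand-picked hub tops, rim extremes
print("hub",tri(C["scene"],(246,139),C["side"],(342,299)))
E
python3 -c "
import cv2,numpy as np
a=cv2.imread('pics/scene0.png')[110:180,175:285];b=cv2.imread('pics/side0.png')[250:350,290:410]
a=cv2.resize(a,None,fx=4,fy=4,interpolation=2)[:280,:440];b=cv2.resize(b,(480,400),interpolation=2);
o=np.zeros((690,480,3),np.uint8)
o[:280,:440]=a;o[285:685]=b
cv2.imwrite('pics/crop.png',o[:600])"
```

```text
== scene
red [233.9 146.7] [229 137  10  21 145]
tub [444.7 318.6] [ 384  258  128  119 6656] [[662.0, 232.0], [482.0, 230.0], [511.0, 429.0], [674.0, 416.0]]
rusk [288. 204.] [576. -98.] [574. -98.] [ 34. 109.] 85 [ 15.  87. 109.]
rusk [304. 220.] [588. -38.] [588. -39.] [32. 69.] 89 [ 16.  86. 108.]
rusk [322. 237.] [595.  23.] [593.  23.] [ 31. 107.] 89 [ 16.  87. 107.]
rusk [347. 250.] [584.  85.] [583.  85.] [ 31. 110.] 87 [ 15.   86.  104.5]
rusk [368. 268.] [590. 146.] [591. 145.] [30. 69.] 86 [ 15.  86. 105.]
rusk [319. 327.] [759. 155.] [760. 152.] [ 27. 138.] 2 [ 13. 154.  97.]
dark [9.1 9.5] [  0   0  30  28 411]
dark [520.4  32.8] [ 479    0   75   75 3024]
dark [609.8  48.5] [ 568    0   72  108 2640]
dark [34.2 64.4] [   0   21   84  100 3625]
dark [306.2 226.4] [  185   108   269   292 10244]
dark [ 14.7 142.3] [   0  119   65   57 1074]
dark [214.3 251. ] [160 211 110  84 835]
== side
red [363.5 265.7] [359 262  10   9  70]
tub [300.  136.8] [281 122  44  30 933] [[504.0, 360.0], [638.0, 354.0], [619.0, 228.0], [493.0, 235.0]]
rusk [372. 162.] [752. 164.] [753. 159.] 
[... 269 characters left out ...]
-44.] [587. -44.] [68. 29.] 0 [15. 98. 99.]
rusk [336. 243.] [ 572. -104.] [ 572. -104.] [ 29. 107.] 85 [15.  98.5 98. ]
dark [65.2 62.4] [ 50   0  24 125 419]
dark [135.6  91.8] [   56     0   181   259 10777]
dark [366.3  22.3] [ 346    1   42   43 1375]
dark [348.7 119.3] [ 317   83   65   73 2383]
dark [347.4 306.2] [ 285  165  123  199 8075]
dark [424.1 260. ] [ 390  194   70  133 1858]
dark [ 31.1 226.5] [   0  199   77   94 3213]
dark [256.5 255.6] [243 245  29  23 478]
dark [262.2 276.4] [243 259  34  30 541]
(array([ 593.43100627, -244.52229764,  135.11307105]), np.float64(1.2436951796622338))
hub (array([ 532.30171951, -282.49559794,   88.2039794 ]), np.float64(11.030560522290815))
```

View pics/crop.png

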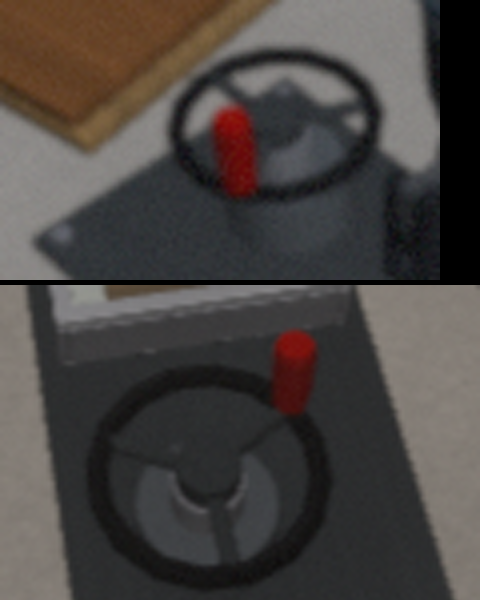

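```bash
python3 - <<'E'
from h import *
a,b=r.calibration("scene"),r.calibration("side")
print("grip",tri(a,(233.9,147.9),b,(363.6,272)))
for c,p in((a,(243.9,141)),(b,(342.3,298))): print("axis z90",onz(c,p,90).round(1))
print("grip bottom at z98",onz(a,(235,157.5),98),onz(b,(362.5,280.5),98)," top153",onz(a,(233,138.5),153),onz(b,(364,263),153))
print("axis tri",tri(a,(243.9,141),b,(342.3,298)))
E
```

```text
grip (array([ 590.54889461, -251.94346065,  123.59054361]), np.float64(4.595833268687794))
axis z90 [ 536.5 -277.6   90. ]
axis z90 [ 537.8 -284.5   90. ]
grip bottom at z98 [ 592.91376999 -247.06582593   98.        ] [ 590.05322386 -258.43213851   98.        ]  top153 [ 587.09045146 -250.03092167  153.        ] [ 592.54299602 -249.52673028  153.        ]
axis tri (array([ 536.42822912, -281.38103211,   86.53529394]), np.float64(4.663743785599302))
```

Request:
jog_arm(
  deltas=[
    {"gripper": -1, "translation": [-0.05, -0.36, 0], "dr": [0, 0, 0]},
    {"gripper": -1, "translation": [-0.05, -0.36, 0], "dr": [0, 0, 0]},
    {"gripper": -1, "translation": [-0.05, -0.36, 0], "dr": [0, 0, 0]},
    {"gripper": -1, "translation": [-0.05, -0.36, 0], "dr": [0, 0, 0]},
    {"gripper": -1, "translation": [-0.05, -0.36, 0], "dr": [0, 0, 0]},
    {"gripper": -1, "translation": [-0.05, -0.36, 0], "dr": [0, 0, 0]},
    {"gripper": -1, "translation": [-0.05, -0.36, 0], "dr": [0, 0, 0]},
    {"gripper": -1, "translation": [0, 0, 0], "dr": [0, 0, 0]},
    {"gripper": -1, "translation": [0, 0, 0], "dr": [0, 0, 0]},
  ],
  squeeze=50,
)

```text
clock: 0.85
eef_pos: [589.3, -253.7, 255.8]
tcp_rot: [-3.141, 0.001, -0.003]
contact_force: [-0.8, 0.2, 0.4]
opening: 1.002
```

```bash
python3 - <<'E'
from h import *
c=r.calibration("wrist");im=r.grab_frame("wrist");cv2.imwrite("pics/w1.png",im)
T=c["world_from_camera"];print(T.round(3).tolist(),r.sense()["eef_pos"])
H,S,V=cv2.split(cv2.cvtColor(im,cv2.COLOR_BGR2HSV))
for p,s,l in blobs(((H<5)|(H>174))&(S>150)&(V>60),60): print("red",p.round(1),s,onz(c,p,140).round(1))
E
```

```text
[[1.0, -0.003, -0.002, 588.3], [-0.004, -0.956, -0.293, -178.26], [-0.001, 0.293, -0.956, 373.743], [0.0, 0.0, 0.0, 1.0]] [ 589.56538293 -252.27254174  255.76384913]
red [324.6 200.4] [311 180  28  41 884] [ 588.7 -250.   140. ]
```

View pics/w1.png

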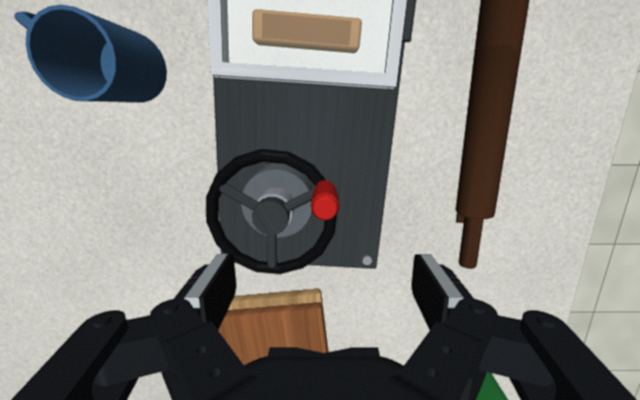

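The wrist view shows the wheel rim centred near (272,210), the red grip at (325,200), the tray's near end at row 75, and a mug and rolling pin well clear of both.

```bash
python3 - <<'E'
from h import *
c=r.calibration("wrist")
for p,z in(((272,210.5),90),((324.3,187),153),((325,213),98),((272,214),98),((218,78),48),((394,88),48)): print(p,onz(c,p,z).round(1))
ax=onz(c,(272,210.5),90)[:2];g=(onz(c,(324.3,187),153)+onz(c,(325,213),98))[:2]/2
print(ax,g,np.linalg.norm(g-ax),np.degrees(np.arctan2(*(g-ax)[::-1])))
E
```

```text
(272, 210.5) [ 536.8 -274.2   90. ]
(324.3, 187) [ 588.7 -234.   153. ]
(325, 213) [ 589.4 -274.1   98. ]
(272, 214) [ 538.1 -275.1   98. ]
(218, 78) [ 482.3 -148.    48. ]
(394, 88) [ 659.5 -157.9   48. ]
[ 536.83413606 -274.23721861] [ 589.06537719 -254.06878447] 55.98989449170172 21.113438112580134
```

```bash
python3 - <<'E'
from h import *
c=r.calibration("wrist")
for p,z in(((324.6,208),153),((324.6,200.4),125.5),((325,190),98)): print(p,z,onz(c,p,z).round(1))
g=onz(c,(324.6,200.4),125.5)[:2];ax=onz(c,(272,210.5),90)[:2]
print(g-ax,np.linalg.norm(g-ax))
E
```

```text
(324.6, 208) 153 [ 588.9 -250.7  153. ]
(324.6, 200.4) 125.5 [ 589.  -253.   125.5]
(325, 190) 98 [ 589.4 -251.1   98. ]
[52.15228632 21.25627958] 56.31776265010099
```

Request:
jog_arm(
  deltas=[
    {"gripper": -1, "translation": [0, 0, -0.3], "dr": [0, 0, 0]},
    {"gripper": -1, "translation": [0, 0, -0.3], "dr": [0, 0, 0]},
    {"gripper": -1, "translation": [0, 0, -0.3], "dr": [0, 0, 0]},
    {"gripper": -1, "translation": [0, 0, -0.27], "dr": [0, 0, 0]},
    {"gripper": -1, "translation": [0, 0, 0], "dr": [0, 0, 0]},
    {"gripper": 1, "translation": [0, 0, 0], "dr": [0, 0, 0]},
    {"gripper": 1, "translation": [0, 0, 0], "dr": [0, 0, 0]},
    {"gripper": 1, "translation": [0, 0, 0], "dr": [0, 0, 0]},
    {"gripper": 1, "translation": [0, 0, 0], "dr": [0, 0, 0]},
    {"gripper": 1, "translation": [0, 0, 0], "dr": [0, 0, 0]},
    {"gripper": 1, "translation": [0, 0, 0], "dr": [0, 0, 0]},
    {"gripper": 1, "translation": [0, 0, 0], "dr": [0, 0, 0]},
  ],
  squeeze=50,
)

```text
clock: 1.9
eef_pos: [590.3, -252.3, 141.0]
tcp_rot: [3.141, -0.001, -0.0]
contact_force: [-2.7, 0.8, 8.0]
opening: 0.252
```

Request:
jog_arm(
  deltas=[
    {"gripper": 1, "translation": [-0.0585, 0.0867, 0], "dr": [0, 0, 0]},
    {"gripper": 1, "translation": [-0.0726, 0.0752, 0], "dr": [0, 0, 0]},
    {"gripper": 1, "translation": [-0.0846, 0.0615, 0], "dr": [0, 0, 0]},
    {"gripper": 1, "translation": [-0.094, 0.0458, 0], "dr": [0, 0, 0]},
    {"gripper": 1, "translation": [0, 0, 0], "dr": [0, 0, 0]},
  ],
)

```text
clock: 2.32
eef_pos: [559.7, -224.6, 141.0]
tcp_rot: [3.141, -0.003, -0.0]
contact_force: [1.0, 4.1, 4.3]
opening: 0.252
```

Request:
jog_arm(
  deltas=[
    {"gripper": 1, "translation": [-0.1005, 0.0288, 0], "dr": [0, 0, 0]},
    {"gripper": 1, "translation": [-0.104, 0.0109, 0], "dr": [0, 0, 0]},
    {"gripper": 1, "translation": [-0.1043, -0.0073, 0], "dr": [0, 0, 0]},
    {"gripper": 1, "translation": [-0.1015, -0.0253, 0], "dr": [0, 0, 0]},
    {"gripper": 1, "translation": [-0.0955, -0.0425, 0], "dr": [0, 0, 0]},
    {"gripper": 1, "translation": [-0.0867, -0.0585, 0], "dr": [0, 0, 0]},
    {"gripper": 1, "translation": [-0.0752, -0.0726, 0], "dr": [0, 0, 0]},
    {"gripper": 1, "translation": [-0.0615, -0.0846, 0], "dr": [0, 0, 0]},
    {"gripper": 1, "translation": [-0.0458, -0.094, 0], "dr": [0, 0, 0]},
    {"gripper": 1, "translation": [0, 0, 0], "dr": [0, 0, 0]},
  ],
)

```text
clock: 3.15
eef_pos: [480.6, -260.2, 140.9]
tcp_rot: [-3.141, 0.001, -0.001]
contact_force: [-7.8, 0.4, 15.1]
opening: 0.251
```

Request:
jog_arm(
  deltas=[
    {"gripper": 1, "translation": [-0.0288, -0.1005, 0], "dr": [0, 0, 0]},
    {"gripper": 1, "translation": [-0.0109, -0.104, 0], "dr": [0, 0, 0]},
    {"gripper": 1, "translation": [0.0073, -0.1043, 0], "dr": [0, 0, 0]},
    {"gripper": 1, "translation": [0.0253, -0.1015, 0], "dr": [0, 0, 0]},
    {"gripper": 1, "translation": [0.0425, -0.0955, 0], "dr": [0, 0, 0]},
    {"gripper": 1, "translation": [0.0585, -0.0867, 0], "dr": [0, 0, 0]},
    {"gripper": 1, "translation": [0.0726, -0.0752, 0], "dr": [0, 0, 0]},
    {"gripper": 1, "translation": [0.0846, -0.0615, 0], "dr": [0, 0, 0]},
    {"gripper": 1, "translation": [0.094, -0.0458, 0], "dr": [0, 0, 0]},
    {"gripper": 1, "translation": [0, 0, 0], "dr": [0, 0, 0]},
  ],
)

```text
clock: 3.98
eef_pos: [518.3, -337.3, 140.9]
tcp_rot: [-3.141, -0.003, -0.001]
contact_force: [3.7, 4.9, 8.2]
opening: 0.256
```

Request:
jog_arm(
  deltas=[
    {"gripper": 1, "translation": [0.1005, -0.0288, 0], "dr": [0, 0, 0]},
    {"gripper": 1, "translation": [0.104, -0.0109, 0], "dr": [0, 0, 0]},
    {"gripper": 1, "translation": [0.1043, 0.0073, 0], "dr": [0, 0, 0]},
    {"gripper": 1, "translation": [0.1015, 0.0253, 0], "dr": [0, 0, 0]},
    {"gripper": 1, "translation": [0.0955, 0.0425, 0], "dr": [0, 0, 0]},
    {"gripper": 1, "translation": [0.0867, 0.0585, 0], "dr": [0, 0, 0]},
    {"gripper": 1, "translation": [0.0752, 0.0726, 0], "dr": [0, 0, 0]},
    {"gripper": 1, "translation": [0.0615, 0.0846, 0], "dr": [0, 0, 0]},
    {"gripper": 1, "translation": [0.0458, 0.094, 0], "dr": [0, 0, 0]},
    {"gripper": 1, "translation": [0, 0, 0], "dr": [0, 0, 0]},
  ],
)

```text
clock: 4.82
eef_pos: [593.4, -301.3, 140.9]
tcp_rot: [-3.141, 0.001, 0.001]
contact_force: [-5.2, 6.6, 11.8]
opening: 0.254
```

Request:
jog_arm(
  deltas=[
    {"gripper": 1, "translation": [0.0288, 0.1005, 0], "dr": [0, 0, 0]},
    {"gripper": 1, "translation": [0.0109, 0.104, 0], "dr": [0, 0, 0]},
    {"gripper": 1, "translation": [-0.0073, 0.1043, 0], "dr": [0, 0, 0]},
    {"gripper": 1, "translation": [-0.0253, 0.1015, 0], "dr": [0, 0, 0]},
    {"gripper": 1, "translation": [-0.0425, 0.0955, 0], "dr": [0, 0, 0]},
    {"gripper": 1, "translation": [-0.016, 0.027, 0], "dr": [0, 0, 0]},
    {"gripper": 1, "translation": [0, 0, 0], "dr": [0, 0, 0]},
    {"gripper": 1, "translation": [0, 0, 0], "dr": [0, 0, 0]},
    {"gripper": 1, "translation": [0, 0, 0], "dr": [0, 0, 0]},
  ],
)

```text
clock: 5.57
eef_pos: [588.7, -249.5, 141.0]
tcp_rot: [3.141, -0.001, -0.0]
contact_force: [-3.7, 1.6, 9.6]
opening: 0.253
```

```bash
python3 - <<'E'
from h import *
cv2.imwrite("pics/side1.png",r.grab_frame("side"));print(r.sense()["eef_pos"])
E
```

```text
[ 588.70166905 -249.47234809  140.95033254]
```

View pics/side1.png

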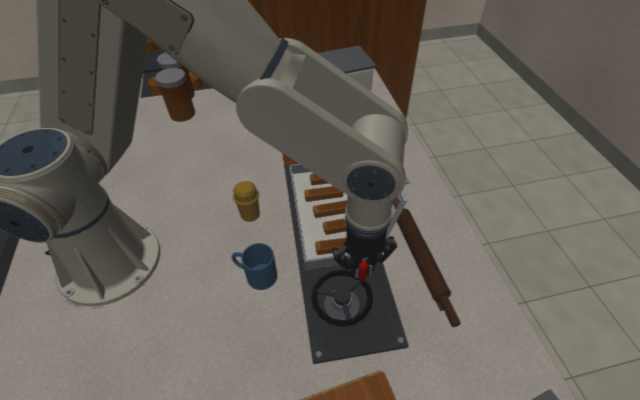

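The lid frame stands upright at the far side, around (398,220), so it is open. The grip is still held. Next I release it, rise, move over the tray and turn 90°.

Request:
jog_arm(
  deltas=[
    {"gripper": -1, "translation": [0, 0, 0], "dr": [0, 0, 0]},
    {"gripper": -1, "translation": [0, 0, 0], "dr": [0, 0, 0]},
    {"gripper": -1, "translation": [0, 0, 0], "dr": [0, 0, 0]},
    {"gripper": -1, "translation": [0, 0, 0], "dr": [0, 0, 0]},
    {"gripper": -1, "translation": [0, 0, 0.2], "dr": [0, 0, 0]},
    {"gripper": -1, "translation": [0, 0, 0.3], "dr": [0, 0, 0]},
    {"gripper": -1, "translation": [0, 0, 0.35], "dr": [0, 0, 0]},
    {"gripper": -1, "translation": [0, 0, 0.35], "dr": [0, 0, 0]},
    {"gripper": -1, "translation": [0, 0, 0.35], "dr": [0, 0, 0]},
    {"gripper": -1, "translation": [0, 0, 0], "dr": [0, 0, 0]},
  ],
)

```text
clock: 6.45
eef_pos: [591.3, -250.6, 302.1]
tcp_rot: [3.137, -0.01, 0.0]
contact_force: [1.5, -0.7, -0.3]
opening: 0.998
```

Request:
jog_arm(
  deltas=[
    {"gripper": -1, "translation": [0, 0.25, 0], "dr": [0, 0, 0.0769]},
    {"gripper": -1, "translation": [0, 0.25, 0], "dr": [0, 0, 0.0769]},
    {"gripper": -1, "translation": [0, 0.25, 0], "dr": [0, 0, 0.0769]},
    {"gripper": -1, "translation": [0, 0.25, 0], "dr": [0, 0, 0.0769]},
    {"gripper": -1, "translation": [0, 0.25, 0], "dr": [0, 0, 0.0769]},
    {"gripper": -1, "translation": [0, 0.25, 0], "dr": [0, 0, 0.0769]},
    {"gripper": -1, "translation": [0, 0.25, 0], "dr": [0, 0, 0.0769]},
    {"gripper": -1, "translation": [0, 0.25, 0], "dr": [0, 0, 0.0769]},
    {"gripper": -1, "translation": [0, 0.25, 0], "dr": [0, 0, 0.0769]},
    {"gripper": -1, "translation": [0, 0.25, 0], "dr": [0, 0, 0.0769]},
    {"gripper": -1, "translation": [0, 0.25, 0], "dr": [0, 0, 0.0769]},
    {"gripper": -1, "translation": [0, 0.25, 0], "dr": [0, 0, 0.0769]},
  ],
)

```text
clock: 7.45
eef_pos: [588.2, 51.9, 294.0]
tcp_rot: [-3.141, 0.0, 1.455]
contact_force: [-0.2, 0.5, 0.3]
opening: 0.998
```

Request:
jog_arm(
  deltas=[
    {"gripper": -1, "translation": [0, 0, 0], "dr": [0, 0, 0.0769]},
    {"gripper": -1, "translation": [0, 0, 0], "dr": [0, 0, 0]},
    {"gripper": -1, "translation": [0, 0, 0], "dr": [0, 0, 0]},
  ],
)

```text
clock: 7.7
eef_pos: [588.3, 50.7, 294.0]
tcp_rot: [-3.141, 0.0, 1.567]
contact_force: [0.0, -0.3, 0.2]
opening: 1.003
```

```bash
cat > w.py <<'E'
from h import *
import sys
c=r.calibration("wrist");im=r.grab_frame("wrist");cv2.imwrite(sys.argv[1],im);h=cv2.cvtColor(im,cv2.COLOR_BGR2HSV);H,S,V=cv2.split(h)
print(r.sense())
for p,s,l in blobs((H>3)&(H<22)&(S>60)&(S<205)&(V>80),600,20000):
    ys,xs=np.nonzero(l);P=np.array([onz(c,(x,y),34)[:2] for x,y in zip(xs,ys)],np.float32);R=cv2.minAreaRect(P)
    if 450<R[0][0]<700: print("rusk",p.round(),s[4],np.round(R[0],1),np.round(R[1]),round(R[2],1),np.median(h[l],0))
E
python3 w.py pics/w2.png
```

```text
{'clock': 7.75, 'qpos': array([ 8.29065646e-02,  2.66036156e-01,  1.66813174e+00, -2.36313735e-04,
        1.20772192e+00, -1.48285960e+00]), 'qvel': array([-0.01147771,  0.00039891,  0.00033986,  0.0004638 ,  0.00236749,
       -0.00173166]), 'joint_efforts': array([ 7.63621666e-01, -5.52007663e+01, -3.52696681e+01,  4.32760525e-02,
       -4.16123599e-03, -2.10484313e-01]), 'eef_pos': array([588.34919797,  50.32482288, 294.04654059]), 'tcp_rot': array([-3.14131603e+00,  2.46128355e-04,  1.56585016e+00]), 'contact_force': array([ 0.52739048, -0.2425089 , -0.33214123]), 'wrist_torque': array([ 0.00291683, -0.05878516,  0.02864893]), 'opening': 0.9978931589377089}
rusk [546. 159.] 16189 [588.1 350.4] [217. 185.] 86.5 [ 11. 197. 205.]
rusk [203. 154.] 2292 [570.4 -99.8] [ 33. 108.] 85.5 [ 13. 174.  96.]
rusk [348. 161.] 1950 [578.9  81.6] [ 29. 108.] 86.8 [ 13. 174.  98.]
rusk [299. 170.] 1923 [590.4  19.8] [ 29. 108.] 88.9 [ 13. 173. 100.]
rusk [251. 165.] 1263 [584.3 -40.7] [31. 69.] 89.4 [ 13. 173.  99.]
rusk [396. 167.] 1123 [587.1 142.5] [28. 69.] 85.8 [ 13. 174.  98.]
```

View pics/w2.png

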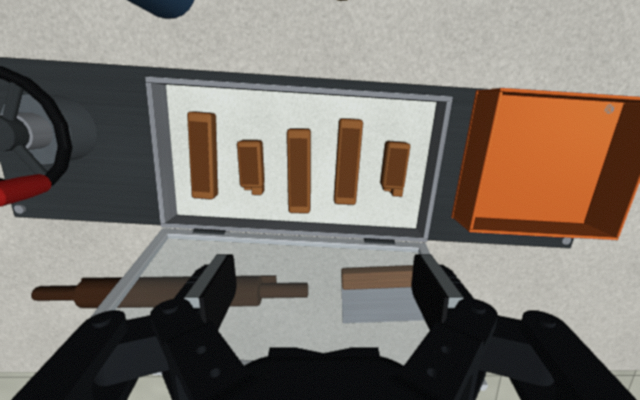

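Wrist view: the lid is open beyond the far rim, and the short rusks are at (251,165) and (396,167), with ragged ends on the far side. The tub is at about (560,160). I go to the first broken rusk with the jaws part-open, to clear its neighbours.

Request:
jog_arm(
  deltas=[
    {"gripper": -0.06, "translation": [-0.03, -0.25, 0], "dr": [0, 0, 0]},
    {"gripper": -0.06, "translation": [-0.04, -0.35, 0], "dr": [0, 0, 0]},
    {"gripper": -0.06, "translation": [0, -0.31, -0.1], "dr": [0, 0, 0]},
    {"gripper": -0.06, "translation": [0, 0, -0.35], "dr": [0, 0, 0]},
    {"gripper": -0.06, "translation": [0, 0, -0.35], "dr": [0, 0, 0]},
    {"gripper": -0.06, "translation": [0, 0, -0.35], "dr": [0, 0, 0]},
    {"gripper": -0.06, "translation": [0, 0, -0.35], "dr": [0, 0, 0]},
    {"gripper": -0.06, "translation": [0, 0, -0.24], "dr": [0, 0, 0]},
    {"gripper": -0.06, "translation": [0, 0, 0], "dr": [0, 0, 0]},
    {"gripper": -0.06, "translation": [0, 0, 0], "dr": [0, 0, 0]},
  ],
)

```text
clock: 8.58
eef_pos: [580.7, -41.0, 119.6]
tcp_rot: [-3.139, -0.0, 1.567]
contact_force: [1.2, -0.5, 0.4]
opening: 0.528
```

```bash
python3 w.py pics/w3.png
```

```text
{'clock': 8.6333, 'qpos': array([-7.27253860e-02,  4.49497111e-01,  1.83228620e+00, -7.51386643e-05,
        8.59467659e-01, -1.64047754e+00]), 'qvel': array([ 0.00620144, -0.03074264, -0.02041834, -0.00156346, -0.00137839,
       -0.00861709]), 'joint_efforts': array([-9.47841676e-02, -5.71501207e+01, -2.51539832e+01, -4.64160068e-03,
        3.55964026e-02,  3.65600036e-02]), 'eef_pos': array([581.88501072, -40.90673123, 121.07045248]), 'tcp_rot': array([3.14125576e+00, 8.05854876e-05, 1.56780119e+00]), 'contact_force': array([1.00937633, 0.28207479, 0.72325697]), 'wrist_torque': array([-0.05814736,  0.00238063, -0.05268924]), 'opening': 0.5276526080512873}
rusk [237. 196.] 6275 [ 570.4 -101.2] [ 32. 109.] 85.5 [ 13. 173. 100.]
rusk [496. 209.] 5654 [578.8  82. ] [ 28. 109.] 86.6 [ 13. 173. 101.]
rusk [409. 211.] 4226 [585.   19.3] [28. 98.] 88.8 [ 13. 175.  99.]
rusk [321. 220.] 3347 [583.7 -42.7] [29. 71.] 89.5 [ 13. 172. 102.]
rusk [578. 222.] 3273 [587.5 142.8] [29. 70.] 84.6 [ 13. 171. 102.]
```

View pics/w3.png

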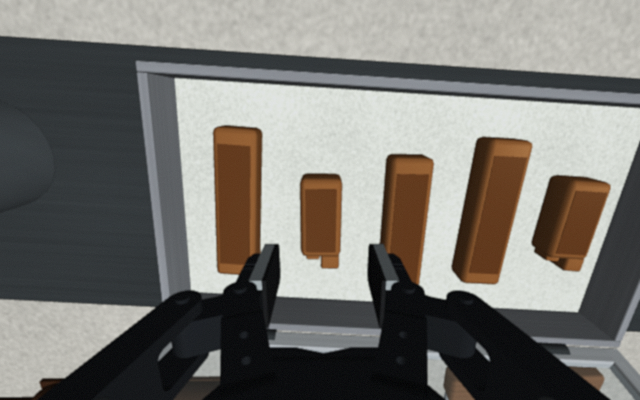

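The jaws are centred (column 322) on the broken rusk (321,220), clear of both neighbours. Next I descend and grip.

Request:
jog_arm(
  deltas=[
    {"gripper": -0.06, "translation": [0, -0.01, -0.3], "dr": [0, 0, 0]},
    {"gripper": -0.06, "translation": [0, 0, -0.3], "dr": [0, 0, 0]},
    {"gripper": -0.06, "translation": [0, 0, -0.15], "dr": [0, 0, 0]},
    {"gripper": -0.06, "translation": [0, 0, 0], "dr": [0, 0, 0]},
    {"gripper": 1, "translation": [0, 0, 0], "dr": [0, 0, 0]},
    {"gripper": 1, "translation": [0, 0, 0], "dr": [0, 0, 0]},
    {"gripper": 1, "translation": [0, 0, 0], "dr": [0, 0, 0]},
    {"gripper": 1, "translation": [0, 0, 0], "dr": [0, 0, 0]},
    {"gripper": 1, "translation": [0, 0, 0], "dr": [0, 0, 0]},
  ],
  squeeze=40,
)

```text
clock: 9.38
eef_pos: [583.0, -41.4, 47.4]
tcp_rot: [3.138, 0.0, 1.57]
contact_force: [-1.2, -0.4, 7.9]
opening: 0.339
```

Request:
jog_arm(
  deltas=[
    {"gripper": 1, "translation": [0, 0, 0.2], "dr": [0, 0, 0]},
    {"gripper": 1, "translation": [0, 0, 0.3], "dr": [0, 0, 0]},
    {"gripper": 1, "translation": [0, 0, 0.3], "dr": [0, 0, 0]},
    {"gripper": 1, "translation": [0, 0, 0.3], "dr": [0, 0, 0]},
    {"gripper": 1, "translation": [0, 0, 0.3], "dr": [0, 0, 0]},
    {"gripper": 1, "translation": [0, 0, 0], "dr": [0, 0, 0]},
  ],
)

```text
clock: 9.88
eef_pos: [584.9, -41.5, 192.4]
tcp_rot: [3.131, 0.001, 1.57]
contact_force: [1.5, -0.2, 0.4]
opening: 0.342
```

Request:
jog_arm(
  deltas=[
    {"gripper": 1, "translation": [0, 0.15, 0], "dr": [0, 0, 0]},
    {"gripper": 1, "translation": [0, 0.35, 0], "dr": [0, 0, 0]},
    {"gripper": 1, "translation": [0, 0.38, 0], "dr": [0, 0, 0]},
    {"gripper": 1, "translation": [0, 0.38, 0], "dr": [0, 0, 0]},
    {"gripper": 1, "translation": [0, 0.38, 0], "dr": [0, 0, 0]},
    {"gripper": 1, "translation": [0, 0.38, 0], "dr": [0, 0, 0]},
    {"gripper": 1, "translation": [0, 0.38, 0], "dr": [0, 0, 0]},
    {"gripper": 1, "translation": [0, 0.38, 0], "dr": [0, 0, 0]},
    {"gripper": 1, "translation": [0, 0.38, 0], "dr": [0, 0, 0]},
    {"gripper": 1, "translation": [0, 0.38, 0], "dr": [0, 0, 0]},
    {"gripper": 1, "translation": [0, 0.36, 0], "dr": [0, 0, 0]},
    {"gripper": 1, "translation": [0, 0, 0], "dr": [0, 0, 0]},
  ],
)

```text
clock: 10.88
eef_pos: [581.2, 355.1, 186.1]
tcp_rot: [3.139, -0.004, 1.574]
contact_force: [-1.2, -0.5, 0.1]
opening: 0.338
```

```bash
python3 w.py pics/w4.png | tail -n +2; python3 - <<'E'
from h import *
print(r.sense()["eef_pos"],r.sense()["opening"])
E
```

```text
1.06828748e+00, -1.03170186e+00]), 'qvel': array([-0.05316076, -0.01683134,  0.04588821, -0.02103418,  0.00624342,
       -0.02708147]), 'joint_efforts': array([  2.5457447 , -68.74453783, -33.89712453,   0.39344592,
        -0.15624546,   0.39214357]), 'eef_pos': array([581.04629704, 352.14442991, 185.67884116]), 'tcp_rot': array([ 3.14036801e+00, -1.33112476e-03,  1.57383122e+00]), 'contact_force': array([-0.14909807, -0.36638984, -1.1850685 ]), 'wrist_torque': array([ 0.00141405, -0.0133779 ,  0.04885236]), 'opening': 0.3384435414638853}
rusk [ 33. 186.] 5369 [578.6  90.3] [ 46. 109.] 87.0 [ 13. 171.  93.]
rusk [100. 196.] 2897 [586.5 148.8] [41. 71.] 85.8 [ 13. 171.  95.]
[581.04629704 352.14442991 185.67884116] 0.3384435414638853
```

View pics/w4.png

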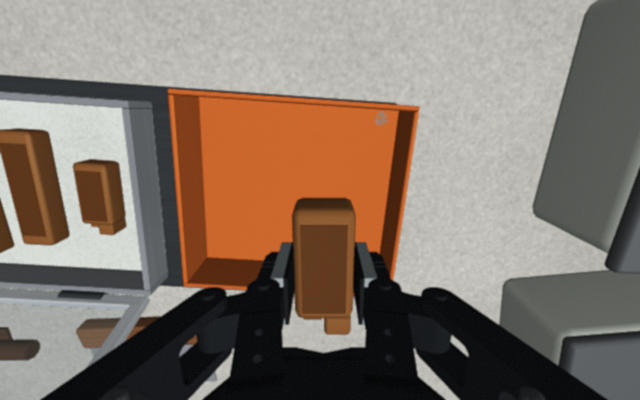

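The rusk is held firmly over the tub; the rim's near corners are at (170,90) and (417,106), its far corner at (186,287).

```bash
python3 - <<'E'
from h import *
c=r.calibration("wrist")
for p in((170,90),(417,106),(186,287)): print(onz(c,p,67).round(1))
E
```

```text
[492.7 239.7  67. ]
[503.5 422.5  67. ]
[659.1 229.5  67. ]
```

Request:
jog_arm(
  deltas=[
    {"gripper": 1, "translation": [0, 0.07, -0.2], "dr": [0, 0, 0]},
    {"gripper": 1, "translation": [0, 0, -0.35], "dr": [0, 0, 0]},
    {"gripper": 1, "translation": [0, 0, -0.35], "dr": [0, 0, 0]},
    {"gripper": 1, "translation": [0, 0, -0.25], "dr": [0, 0, 0]},
    {"gripper": 1, "translation": [0, 0, -0.14], "dr": [0, 0, 0]},
    {"gripper": 1, "translation": [0, 0, 0], "dr": [0, 0, 0]},
    {"gripper": -0.06, "translation": [0, 0, 0], "dr": [0, 0, 0]},
    {"gripper": -0.06, "translation": [0, 0, 0], "dr": [0, 0, 0]},
    {"gripper": -0.06, "translation": [0, 0, 0], "dr": [0, 0, 0]},
    {"gripper": -0.06, "translation": [0, 0, 0.25], "dr": [0, 0, 0]},
    {"gripper": -0.06, "translation": [0, 0, 0.35], "dr": [0, 0, 0]},
    {"gripper": -0.06, "translation": [0, 0, 0.35], "dr": [0, 0, 0]},
  ],
)

```text
clock: 11.93
eef_pos: [581.1, 355.5, 153.1]
tcp_rot: [-3.141, 0.0, 1.57]
contact_force: [1.3, -0.1, 0.8]
opening: 0.533
```

Request:
jog_arm(
  deltas=[
    {"gripper": -0.06, "translation": [0, 0, 0.1], "dr": [0, 0, 0]},
    {"gripper": -0.06, "translation": [0, -0.3, 0], "dr": [0, 0, -0.045]},
    {"gripper": -0.06, "translation": [0.01, -0.37, 0], "dr": [0, 0, 0]},
    {"gripper": -0.06, "translation": [0.01, -0.37, 0], "dr": [0, 0, 0]},
    {"gripper": -0.06, "translation": [0.01, -0.37, 0], "dr": [0, 0, 0]},
    {"gripper": -0.06, "translation": [0, -0.37, 0], "dr": [0, 0, 0]},
    {"gripper": -0.06, "translation": [0, -0.34, 0], "dr": [0, 0, 0]},
    {"gripper": -0.06, "translation": [0, 0, -0.2], "dr": [0, 0, 0]},
    {"gripper": -0.06, "translation": [0, 0, -0.2], "dr": [0, 0, 0]},
    {"gripper": -0.06, "translation": [0, 0, 0], "dr": [0, 0, 0]},
    {"gripper": -0.06, "translation": [0, 0, 0], "dr": [0, 0, 0]},
  ],
)

```text
clock: 12.85
eef_pos: [584.2, 143.5, 121.7]
tcp_rot: [-3.141, 0.0, 1.499]
contact_force: [0.2, 0.2, 0.5]
opening: 0.529
```

```bash
python3 w.py pics/w5.png
```

```text
{'clock': 12.9, 'qpos': array([ 2.38886247e-01,  4.71810433e-01,  1.78952762e+00,  1.35669738e-05,
        8.79358319e-01, -1.26101164e+00]), 'qvel': array([ 7.36522671e-03, -9.90848092e-03, -1.37437242e-02, -7.08106051e-05,
       -2.77402125e-03,  1.17752806e-04]), 'joint_efforts': array([-5.14084864e-01, -6.05806947e+01, -2.63794881e+01, -2.03132699e-02,
        1.72243343e-02, -1.00698766e-03]), 'eef_pos': array([584.82134095, 143.97264375, 122.38893115]), 'tcp_rot': array([ 3.14074222e+00, -2.83197035e-04,  1.49988936e+00]), 'contact_force': array([-0.38423911, -0.26205994, -0.52476091]), 'wrist_torque': array([-0.02395838,  0.02741062,  0.07282107]), 'opening': 0.5277625525273169}
rusk [238. 202.] 5624 [578.5  84. ] [ 32. 110.] 86.7 [ 13. 173. 110.]
rusk [ 16. 231.] 3984 [576.1 -75.9] [ 32. 115.] 68.5 [ 14. 166.  99.]
rusk [160. 228.] 6710 [590.   23.9] [ 38. 110.] 88.8 [ 13. 173. 107.]
rusk [322. 217.] 3293 [586.2 142.4] [29. 71.] 85.9 [ 13. 171. 112.]
```

View pics/w5.png

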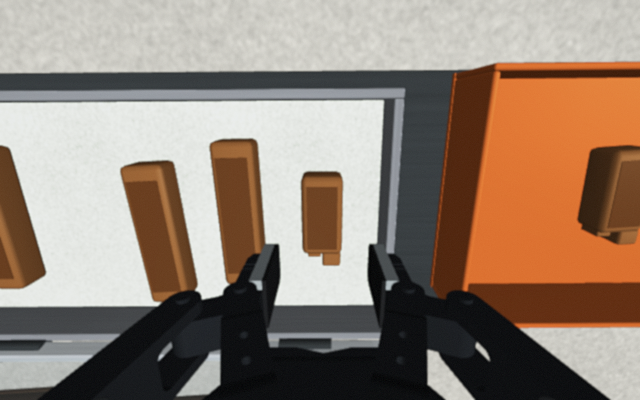

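The first rusk lies in the tub (615,195). The jaws straddle the second broken rusk at (322,217), clear of the whole rusk and the tray wall.

Request:
jog_arm(
  deltas=[
    {"gripper": -0.06, "translation": [-0.02, -0.01, -0.3], "dr": [0, 0, 0]},
    {"gripper": -0.06, "translation": [0, 0, -0.3], "dr": [0, 0, 0]},
    {"gripper": -0.06, "translation": [0, 0, -0.15], "dr": [0, 0, 0]},
    {"gripper": -0.06, "translation": [0, 0, 0], "dr": [0, 0, 0]},
    {"gripper": 1, "translation": [0, 0, 0], "dr": [0, 0, 0]},
    {"gripper": 1, "translation": [0, 0, 0], "dr": [0, 0, 0]},
    {"gripper": 1, "translation": [0, 0, 0], "dr": [0, 0, 0]},
    {"gripper": 1, "translation": [0, 0, 0], "dr": [0, 0, 0]},
    {"gripper": 1, "translation": [0, 0, 0], "dr": [0, 0, 0]},
  ],
)

```text
clock: 13.65
eef_pos: [583.4, 143.1, 47.8]
tcp_rot: [3.139, -0.001, 1.5]
contact_force: [-0.8, 1.6, 7.7]
opening: 0.342
```

Request:
jog_arm(
  deltas=[
    {"gripper": 1, "translation": [0, 0, 0.2], "dr": [0, 0, 0]},
    {"gripper": 1, "translation": [0, 0, 0.3], "dr": [0, 0, 0]},
    {"gripper": 1, "translation": [0, 0, 0.3], "dr": [0, 0, 0]},
    {"gripper": 1, "translation": [0, 0, 0.3], "dr": [0, 0, 0]},
    {"gripper": 1, "translation": [0, 0.2, 0.1], "dr": [0, 0, 0]},
    {"gripper": 1, "translation": [0, 0.3, 0], "dr": [0, 0, 0]},
    {"gripper": 1, "translation": [0, 0.3, 0], "dr": [0, 0, 0]},
    {"gripper": 1, "translation": [0, 0.3, 0], "dr": [0, 0, 0]},
    {"gripper": 1, "translation": [0, 0.3, 0], "dr": [0, 0, 0]},
    {"gripper": 1, "translation": [0, 0.1, 0], "dr": [0, 0, 0]},
    {"gripper": 1, "translation": [0, 0, 0], "dr": [0, 0, 0]},
    {"gripper": 1, "translation": [0, 0, 0], "dr": [0, 0, 0]},
  ],
)

```text
clock: 14.65
eef_pos: [582.1, 292.6, 166.3]
tcp_rot: [-3.141, 0.001, 1.501]
contact_force: [0.5, -0.5, -0.0]
opening: 0.339
```

Request:
jog_arm(
  deltas=[
    {"gripper": 1, "translation": [0, 0, -0.3], "dr": [0, 0, 0]},
    {"gripper": 1, "translation": [0, 0, -0.35], "dr": [0, 0, 0]},
    {"gripper": 1, "translation": [0, 0, -0.3], "dr": [0, 0, 0]},
    {"gripper": 1, "translation": [0, 0, -0.14], "dr": [0, 0, 0]},
    {"gripper": 1, "translation": [0, 0, 0], "dr": [0, 0, 0]},
    {"gripper": -0.06, "translation": [0, 0, 0], "dr": [0, 0, 0]},
    {"gripper": -0.06, "translation": [0, 0, 0], "dr": [0, 0, 0]},
    {"gripper": -0.06, "translation": [0, 0, 0], "dr": [0, 0, 0]},
    {"gripper": -0.06, "translation": [0, 0, 0.25], "dr": [0, 0, 0]},
    {"gripper": -0.06, "translation": [0, 0, 0.35], "dr": [0, 0, 0]},
    {"gripper": -0.06, "translation": [0, 0, 0.35], "dr": [0, 0, 0]},
    {"gripper": -0.06, "translation": [0, 0, 0.35], "dr": [0, 0, 0]},
  ],
)

```text
clock: 15.65
eef_pos: [582.7, 292.8, 190.5]
tcp_rot: [3.14, -0.001, 1.5]
contact_force: [0.7, -0.1, 0.1]
opening: 0.528
```

Request:
jog_arm(
  deltas=[
    {"gripper": -0.06, "translation": [0, -0.2, 0.3], "dr": [0, 0, 0]},
    {"gripper": -0.06, "translation": [0, -0.3, 0.3], "dr": [0, 0, 0]},
    {"gripper": -0.06, "translation": [0, -0.35, 0.3], "dr": [0, 0, 0]},
    {"gripper": -0.06, "translation": [0, -0.35, 0.2], "dr": [0, 0, 0]},
    {"gripper": -0.06, "translation": [0, -0.35, 0], "dr": [0, 0, 0]},
    {"gripper": -0.06, "translation": [0, -0.35, 0], "dr": [0, 0, 0]},
    {"gripper": -0.06, "translation": [0, -0.3, 0], "dr": [0, 0, 0]},
    {"gripper": -0.06, "translation": [0, 0, 0], "dr": [0, 0, 0]},
    {"gripper": -0.06, "translation": [0, 0, 0], "dr": [0, 0, 0]},
  ],
)

```text
clock: 16.4
eef_pos: [582.7, 75.3, 295.7]
tcp_rot: [3.139, -0.001, 1.497]
contact_force: [0.0, -0.1, 0.3]
opening: 0.53
```

```bash
python3 w.py pics/w6.png
```

```text
{'clock': 16.45, 'qpos': array([ 1.27664578e-01,  2.59117830e-01,  1.67442533e+00,  4.33824533e-04,
        1.20575303e+00, -1.37068241e+00]), 'qvel': array([ 0.02843418,  0.01453125, -0.00326245,  0.0037174 , -0.00286075,
        0.00089166]), 'joint_efforts': array([-1.58494670e+00, -5.50546074e+01, -3.50504208e+01, -1.54017429e-01,
        2.50139495e-02, -8.15229490e-02]), 'eef_pos': array([582.67823688,  76.43625925, 295.34326866]), 'tcp_rot': array([ 3.13942267e+00, -8.53987004e-04,  1.49819350e+00]), 'contact_force': array([-0.20161362,  0.34033845, -0.44541674]), 'wrist_torque': array([ 0.03657344,  0.01780338, -0.06086407]), 'opening': 0.5259111327388097}
rusk [528. 148.] 16263 [588.7 347.7] [217. 185.] 86.5 [ 11. 197. 202.]
rusk [328. 164.] 1868 [578.2  82. ] [ 28. 108.] 86.7 [ 13. 174.  98.]
rusk [185. 168.] 2284 [570.3 -99.2] [ 35. 107.] 85.3 [ 13. 174.  95.]
rusk [281. 176.] 1922 [590.1  20.5] [ 30. 109.] 88.9 [ 13. 174.  99.]
```

View pics/w6.png

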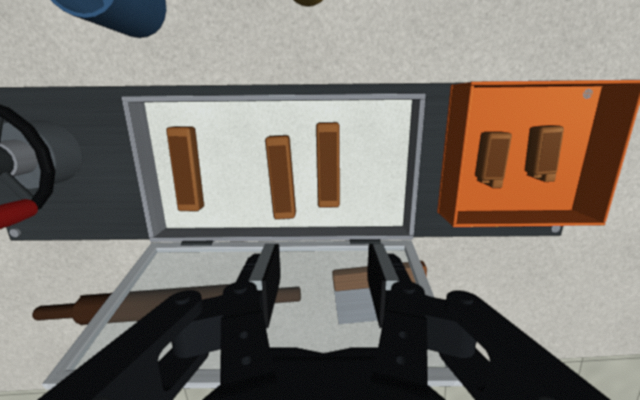

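Both broken rusks lie flat in the tub at (493,158) and (545,150). The three whole ones haven't moved and the lid is open. The gripper held the grip from start to finish and ended about 3 mm past its starting point, which puts the wheel at about 6.33 rad.

```bash
python3 -c "
from rig import r
print(r.sign_off(), r.sense()['clock'])"
```

```text
the job is handed in; nothing more can be done
the job is handed in; nothing more can be done
```

The job is done and handed in at about 16.5 s of the 67 s allowed. I turned the handwheel one full turn anticlockwise by its red grip, then moved both broken rusks into the orange tub.

Last checks:
- **Wheel and lid:** The grip ended about 3 mm past where it started, so the wheel stands at about 6.33 rad. This is worked out from the tool's position, as the joint itself can't be read. The last picture shows the lid standing open. No move went near it, and the wrist force readings I took never passed about 17 N.
- **Broken rusks:** Both lie flat inside the tub.
- **Whole rusks:** All three are flat and within about 1 mm of where the wrist camera measured them before the first pick.
- **Other things on the table:** The rolling pin and scraper show no visible shift, and no move came near the mug or shaker. I did not measure any of the four.
- **Robot:** It was clear of everything, with the tool at z = 295 mm.

The two fixed cameras disagreed by about 5 mm in y. The wrist camera's reading fell between them, so I used that for the grasps.

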